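# Twist the top beaker off a jammed nested stack and set it out for oil

## Robot

A 6-joint arm with a two-finger parallel gripper is mounted at the origin on the work surface. World frame = base frame: x ahead of the robot, y to its left, z up, the work surface at z = 0. Lengths are in mm, angles in degrees, forces in N, time in s.
With the tool pointing down it reaches from about 300 to 850 mm from the base axis. Payload 4.2 kg.
Tool frame: the origin (TCP) lies on the centre line of the jaws, within the pads' length; the fingertips stand 14 mm ahead of it and the grasp point (between the pads) lies 5 mm behind it; x points along the fingers, y is the direction in which the jaws open and shut, and the axes are right-handed (so a half turn about x gives the same grasp; the last joint's range is limited). The gripper opens to 91 mm and grips with 3 to 60 N. Pads are 32 mm wide; open, the fingers measure 118 mm over their backs; the gripper's body (76 mm by 178 mm) begins 60 mm behind the grasp point.
Start: joints at [-75.057, 18.312, 89.639, -0, 72.044, -1.146], TCP at [159.349, -552.494, 227.976] pointing down, gripper open.
Joint ranges: [-177.97, 177.97], [-48.28, 115.42], [12.27, 149.76], [-77.06, 257.06], [2.81, 150.46], [-146.56, 146.56]. Speed limits (degrees/s): [147.25, 147.25, 180, 180, 180, 180].

## Interface

Orientations are given as [roll, pitch, yaw] about the fixed x, y, z axes, in that order (R = Rz(yaw) Ry(pitch) Rx(roll)).
In Python, from workcell import readout, optics, env gives the robot as it stands.
- The arm moves only by the shell command python3 -m creep 'ROWS' [OPENING] [FORCE]. ROWS is JSON, a list of rows, each an object with "translation": the shift along the world's x, y, z in cm, a list of three; "delta_rot": the turn, a rotation vector about the world's x, y, z in rad, a list of three. In form: [{"translation": [dx, dy, dz], "delta_rot": [rx, ry, rz]}, ...]. A call has 1 to 5 rows; each row shifts and turns the commanded pose from where the row before left it; what a row does not reach is not made up. A row lasts 1/12 s, in which the tool goes at most 41.7 mm and 7.16 degrees, less where a joint would pass 70% of its speed; a pose out of reach is approached as far as the arm can. A call with a gripper value outside its range is refused whole. OPENING is the gripper's target within -1 to 1 (fully open at 1, half-way at 0, shut at -1), set as the call begins (- or left out, the last holds). The fingers move at their own pace and stop on an object; FORCE is the grip in N (left out, the last holds). Time passes only in rows, so rows that do not move let the fingers close. It gives the time, the measured TCP pose, the force and the opening at its end, in the units of the state.
- readout.state(): the state, without advancing time (a new reading comes with each control period).
- optics.grab_frame(name): name is "side" or "top" or "wrist"; returns (picture, depth): 384x512x3 uint8, red, green, blue; 384x512 float32, mm along the optical axis (not along the pixel's ray), 0 where there is no reading.
- optics.camera_params(name): a dict with "mtx" (3x3 intrinsics, pixels), "R" (3x3) and "t" (3): a world point X has camera coordinates R X + t. Camera axes: x right, y down, z forward; pixel columns grow to the right and rows downward; lengths in mm; the calibration is good to about 2 mm. A picture is of the moment at which its call begins: read the wrist's pose just before it. camera_params takes no time and is no camera call; for the wrist camera it gives the pose at the moment of the call.
- env.job_done(): hands the job in, once; it reports no verdict.
The state is a dict: "time_s": time; "qpos": joint angles; "qvel": joint speeds; "effort": joint torques, N m; "ee_pos": TCP position; "ee_rot": TCP orientation; "force": force on the tool from outside, world axes, zero at the start; "torque": the same for the moment, N m; "gripper_width": finger opening in mm.
Only numpy, scipy, OpenCV 4.12 (cv2) and the standard library are available. Lean on these libraries where they do the work, as an engineer would, in place of code of your own. Each camera call takes 0.05 s, during which the arm holds its last target.

## Task

Take the top steel cup off the nested stack and stand it upright on the cork coaster, wholly on the cork, setting it down rather than dropping it. The cups are jammed together, so twist the top one as you lift it; the other three must stay down in the wooden block. Leave the gouge, the oil jar and the carving blank where they are.

Things in the scene. Friction and masses are not known exactly. Their poses are not given: they have to be found in the camera images.
- cup_mid (a point): Top cup: open blue steel beaker, bright rim, 85 mm high, 64 mm across at the rim (67 over its bead), tapering to 54 at the foot, 0.12 kg. Point on its axis, half-way up; z up the axis, x to its thumb tab. Pushed down into the next cup at the start: only its top 31 mm stand out; grip there, across the tab line or at least 40 degrees off it
- cup_tab (a point): Middle of the top cup's thumb tab: flat, level, 12 mm wide, 5 mm thick, reaching 50 mm from the cup's axis; the point is 40 mm out from the axis, 72 mm above the cup's underside
- stack_rim (a point): The three cups below (same shape, stuck together as one piece, 0.28 kg, 31 mm apart): centre of the uppermost one's mouth, 147 mm above the lowest one's underside. x points to their thumb tabs, one above another. Top cup's underside starts 54 mm below this point, so it is clear after rising 54 mm
- stack_grip (a point): On the axis, 6 mm below that mouth, where the springy rim grips the top cup: 21 N of friction (hidden, 18 to 25) against sliding, falling evenly to none after 38 mm of rise. A straight pull thus brings all cups up. While the top cup is slipped round (up to 0.7 N m) the drag acts mainly round: about 8 mm of rise per radian turned is safe. It stays where it got to
- block: Waxed wooden block holding the stack, fixed to the bench: 100 x 100 mm, 90 high, origin at the centre of its underside, z up. Its bore is 66 mm across (60 mm below a step 32 mm up), floor 12 mm above the bench; the lowest cup stands on that floor, loosely
- notch (a point): Notch in the block's +x side for the lowest cup's thumb tab, 36 mm wide; point at its middle, 84 mm up. The column of three turns freely about 14 degrees either way from the notch's middle, then the tab meets the notch's side: only from there on does the top cup slip round in it. Reversing the turn takes that slack up again
- coaster_top (a point): Round cork coaster, fixed to the bench: 100 mm across, 6 mm thick; the point is the centre of its upper face
- gouge_mid (a point): Bystander: a carving gouge with a dark wooden handle, 190 mm long, 26 mm thick, lying on the bench; the point is near its middle, x points to the blade
- oil_jar: Bystander: a closed amber glass jar with a black cap, 60 mm across, 65 mm high, origin at the centre of its underside
- blank: Bystander: a part-carved wooden block, 100 x 70 x 42 mm, origin at the centre of its underside
Mind the look-alikes: they are no part of the job. Leave any turquoise look-alike of the part that bears cup_mid alone.

How it is judged:
By the outcome, as a careful person would: the job done as asked, in the order asked, and still so for the second after the job is handed in, with the robot touching nothing.
It also fails if it takes over 64 s, if anything falls off the work surface, if the arm or the gripper's body presses on something with over 40 N, if the wrist force passes 120 N, or if a joint passes its speed limit or range.

## Working session

There is one attempt and no reset: what is moved stays moved. The work goes in short steps, Python scripts to look and compute and a shell command to move; the robot and the scene stay as the last step left them, time stands still between calls to the robot, and variables do not carry over. Pictures are saved under pics/ and viewed, and the job is handed in when it is done.

```bash
ls; mkdir -p pics
cat > h.py <<'E'
import numpy as np, cv2
from workcell import readout, optics, env
def snap(n,tag):
    p=optics.camera_params(n); im,d=optics.grab_frame(n)
    cv2.imwrite(f'pics/{tag}.png',cv2.cvtColor(im,cv2.COLOR_RGB2BGR)); np.savez(f'pics/{tag}.npz',im=im,d=d,**{k:np.array(p[k]) for k in('mtx','R','t')})
def world(tag,u,v,z=None):
    f=np.load(f'pics/{tag}.npz'); K,R,t=f['mtx'],f['R'],f['t']
    ray=np.linalg.inv(K)@[u,v,1]
    if z is None: return R.T@(ray*f['d'][int(round(v)),int(round(u))]-t)
    o=-R.T@t; r=R.T@ray; return o+r*(z-o[2])/r[2]
def cloud(tag):
    f=np.load(f'pics/{tag}.npz'); K,R,t,d=f['mtx'],f['R'],f['t'],f['d']
    v,u=np.mgrid[:384,:512]; P=np.stack([(u-K[0,2])/K[0,0]*d,(v-K[1,2])/K[1,1]*d,d],-1)
    return (P-t)@R, f['im'], d
def crop(tag,u0,v0,u1,v1,out,s=4):
    im=cv2.imread(f'pics/{tag}.png')[v0:v1,u0:u1]; cv2.imwrite(f'pics/{out}.png',cv2.resize(im,None,fx=s,fy=s,interpolation=cv2.INTER_CUBIC))
E
python3 -c "
from h import *
snap('side','side0');snap('top','top0');print(readout.state())"
```

```text
pics
{'time_s': 0.1, 'qpos': array([-7.50591573e+01,  1.83467533e+01,  8.96973196e+01,  1.08662629e-03,
        7.20440439e+01, -1.14494932e+00]), 'qvel': array([ 0.00711714, -0.03614529, -0.11807697, -0.03978159,  0.03168588,
       -0.06073308]), 'effort': array([ 5.29760346e-04, -4.13332236e+01, -2.32510060e+01,  7.29946489e-02,
        4.22694243e-02, -5.28780561e-05]), 'ee_pos': array([ 159.22762948, -552.08231241,  227.23082164]), 'ee_rot': array([-91.81672158,  89.91187715, 104.26873464]), 'force': array([-0.47928901,  0.18945714, -0.56802059]), 'torque': array([ 0.00974878, -0.0708184 , -0.03904364]), 'gripper_width': 91.40059081673338}
```

View pics/side0.png

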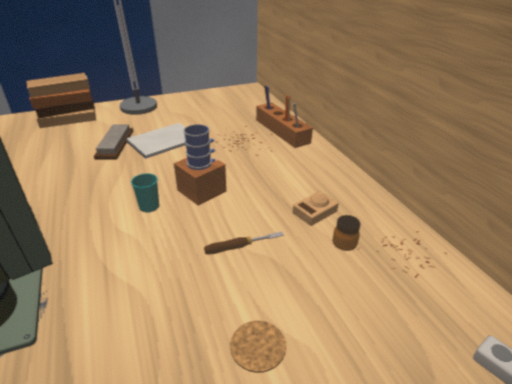

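View pics/top0.png

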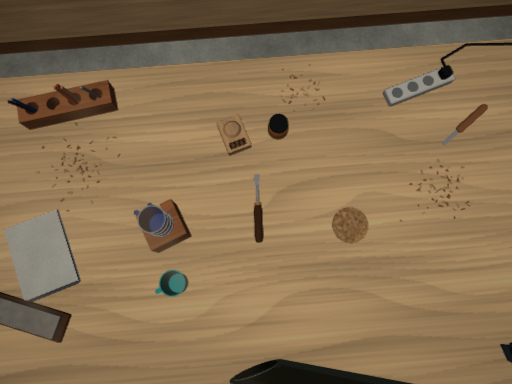

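In the side view the stack in its block is at (198,160) and the turquoise cup at (146,192). The top view shows the stack at (155,219), the turquoise cup at (173,284), the coaster at (350,225), the gouge at (258,210), the jar at (278,126) and the blank at (234,134). The blue stack in the wooden block is the target, and the turquoise cup is the look-alike. I'll enlarge both views to confirm.

```bash
python3 -c "
from h import *
crop('top0',110,180,210,300,'c1',5);crop('side0',120,110,250,220,'c2',6)
for n,u,v in [('coaster',350,225),('gouge',258,225),('jar',278,124),('blank',234,140),('rimL',139,219)]: print(n,world('top0',u,v).round(1))
f=np.load('pics/top0.npz');print(-f['R'].T@f['t'],f['R']);f=np.load('pics/side0.npz');print(-f['R'].T@f['t'])
for tag in ('top0','side0'):
  P,im,d=cloud(tag); i=im.astype(int)
  cork=(d>0)&(abs(P[...,2]-6)<3); 
  blue=(d>0)&(i[...,2]>i[...,0]+15)&(P[...,2]>100)&(P[...,2]<250)
  Q=P[blue]; print(tag,len(Q),Q.min(0),Q.max(0),np.median(Q,0))
"
```

```text
coaster [ 470.4 -252.2    4.8]
gouge [489.7   2.2  24. ]
jar [759.9 -76.3  64. ]
blank [735.6  49.6  28.2]
rimL [508.  282.5 185.9]
[ 342.42409662   11.67461352 1224.48909895] [[-0.08564797 -0.9963147   0.00462976]
 [-0.97458413  0.08281264 -0.20815338]
 [ 0.20700287 -0.02234    -0.97808524]]
[ 317.0303024  -606.10676137  611.5563305 ]
top0 247 [486.79553869 238.67559826 100.94794509] [864.64950577 622.92028424 184.84073307] [515.33324551 263.0430376  107.99112908]
side0 4535 [-173.48408354  222.66026597  100.12973444] [ 857.90533313 2378.85322581  249.92529482] [ 223.77616367 1876.57563832  172.46613589]
```

View pics/c1.png

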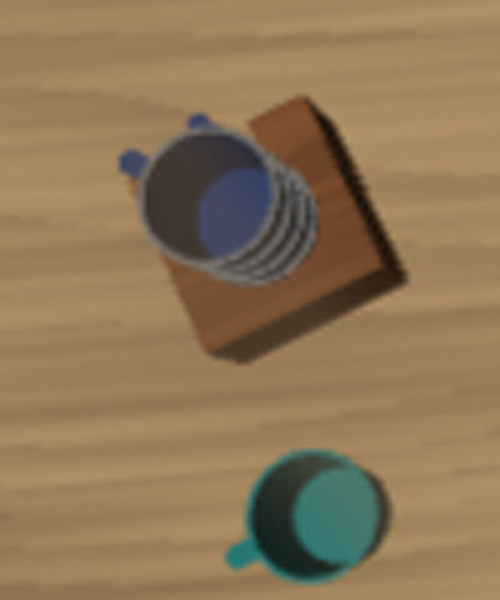

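View pics/c2.png

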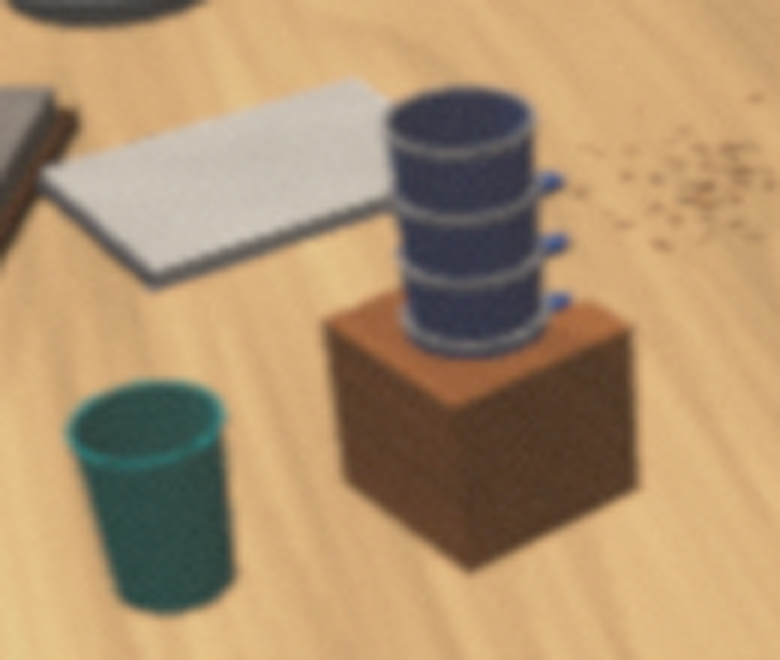

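The enlarged crops confirm it: the target is the blue beaker with the bright rim, on top of the stack. The turquoise cup stands alone on the bench. Next I'll measure the rim centre, the tab directions, the block yaw and the coaster.

```bash
python3 -c "
from h import *
C=lambda x,y:(110+(x+.5)/5-.5,180+(y+.5)/5-.5)
print('rimc',world('top0',*C(207,196),190))
for p in [(140,196),(275,196),(207,130),(207,264)]: print(' edge',world('top0',*C(*p),190))
for z in (177,146): print('tabs',z,world('top0',*C(130,163),z),world('top0',*C(198,120),z))
for p in [(303,97),(403,277),(212,352),(380,268)]: print('blk90',world('top0',*C(*p),90))
S=lambda x,y:(120+(x+.5)/6-.5,110+(y+.5)/6-.5)
for z,p in [(190,(460,122)),(159,(464,190)),(146,(553,182)),(115,(553,243)),(84,(553,300)),(90,(457,408)),(90,(326,320)),(90,(634,328)),(177,(553,182))]: print('side',z,p,world('side0',*S(*p),z).round(1))
P,im,d=cloud('top0')
import cv2
# coaster
i=im.astype(int); g=cv2.GaussianBlur(im,(0,0),1.5)
print(g[225,350],g[225,400],g[200,340])
crop('top0',320,195,380,255,'c3',8); crop('side0',220,310,300,384,'c4',7)
"
```

```text
rimc [505.38158577 253.29905828 190.        ]
 edge [508.06064526 284.69721055 190.        ]
 edge [502.66176655 221.42320845 190.        ]
 edge [536.88987202 252.22953444 190.        ]
 edge [473.32807316 254.38708941 190.        ]
tabs 177 [526.45621911 292.44748378 177.        ] [544.56906618 259.38940592 177.        ]
tabs 146 [531.90257249 300.75683897 146.        ] [550.55146167 266.72042117 146.        ]
blk90 [568.88833127 225.06898079  90.        ]
blk90 [470.76176794 178.05804237  90.        ]
blk90 [440.93696978 276.83823614  90.        ]
blk90 [476.37616293 189.56751486  90.        ]
side 190 (460, 122) [504. 254. 190.]
side 159 (464, 190) [502.6 252.  159. ]
side 146 (553, 182) [546.9 269.9 146. ]
side 115 (553, 243) [545.3 270.7 115. ]
side 84 (553, 300) [544.2 273.2  84. ]
side 90 (457, 408) [477.9 190.8  90. ]
side 90 (326, 320) [441.1 282.8  90. ]
side 90 (634, 328) [568.4 226.3  90. ]
side 177 (553, 182) [531.6 211.6 177. ]
[122  90  57] [159 129  91] [174 144 101]
```

View pics/c3.png

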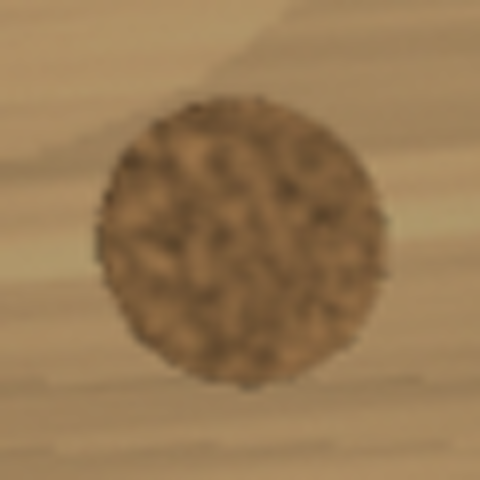

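View pics/c4.png

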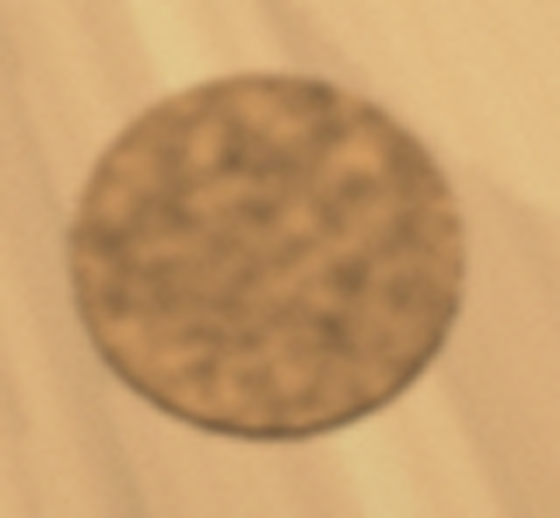

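```bash
python3 -c "
from h import *
from scipy.spatial.transform import Rotation as Ro
print('coast',world('top0',320+242.5/8-.5,195+241.5/8-.5,6),world('side0',220+267.5/7-.5,310+253.5/7-.5,6))
s=readout.state(); M=Ro.from_euler('xyz',s['ee_rot'],degrees=True).as_matrix(); print(M.round(3)); print('jaw ang',np.degrees(np.arctan2(M[1,1],M[0,1])))
p=optics.camera_params('wrist'); print((M.T@(-p['R'].T@p['t']-s['ee_pos'])).round(1),(p['R']@M).round(3))
"
```

```text
coast [ 471.13545762 -251.56772832    6.        ] [ 469.27179475 -252.23644311    6.        ]
[[-0.     0.277 -0.961]
 [ 0.001 -0.961 -0.277]
 [-1.    -0.002 -0.   ]]
jaw ang -73.9145416278133
[-157.8   -0.6  -70.1] [[ 0.001  1.     0.001]
 [-0.249 -0.     0.969]
 [ 0.969 -0.001  0.249]]
```

The stack axis is at about (504.5, 253). The top tab points at 61°, the column tabs at about 19° and the block at 21°. Block width and tab heights match the description. The jaw angle equals q1 − q6, so I'll grip with the jaws at 151° and twist clockwise, which leaves about 270° of wrist room. Now I'll move to hover over the stack.

```bash
R='x'; 
python3 -m creep '[{"translation":[1,2.3,0.4],"delta_rot":[0,0,0.112]},{"translation":[1,2.3,0.4],"delta_rot":[0,0,0.112]},{"translation":[1,2.3,0.4],"delta_rot":[0,0,0.112]},{"translation":[1,2.3,0.4],"delta_rot":[0,0,0.112]},{"translation":[1,2.3,0.4],"delta_rot":[0,0,0.112]}]' 1 60
python3 -m creep '[{"translation":[1,2.3,0.4],"delta_rot":[0,0,0.112]},{"translation":[1,2.3,0.4],"delta_rot":[0,0,0.112]},{"translation":[1,2.3,0.4],"delta_rot":[0,0,0.112]},{"translation":[1,2.3,0.4],"delta_rot":[0,0,0.112]},{"translation":[1,2.3,0.4],"delta_rot":[0,0,0.112]}]'
```

```text
time_s: 0.52
ee_pos: [209.5, -436.1, 247.7]
ee_rot: [-122.4, 89.9, 106.0]
force: [0.9, 0.4, 0.8]
gripper_width: 91.4
time_s: 0.93
ee_pos: [259.5, -321.1, 267.9]
ee_rot: [-148.4, 90.0, 112.2]
force: [0.2, 0.4, 0.3]
gripper_width: 91.1
```

```bash
python3 -m creep '[{"translation":[1,2.3,0.1],"delta_rot":[0,0,0.112]},{"translation":[1,2.3,0.1],"delta_rot":[0,0,0.112]},{"translation":[1,2.3,0.1],"delta_rot":[0,0,0.112]},{"translation":[1,2.3,0.1],"delta_rot":[0,0,0.112]},{"translation":[1,2.3,0.1],"delta_rot":[0,0,0.112]}]'
python3 -m creep '[{"translation":[1,2.3,0.1],"delta_rot":[0,0,0.112]},{"translation":[1,2.3,0.1],"delta_rot":[0,0,0.112]},{"translation":[1,2.3,0.1],"delta_rot":[0,0,0.112]},{"translation":[1,2.3,0.1],"delta_rot":[0,0,0.112]},{"translation":[1,2.3,0.1],"delta_rot":[0,0,0.112]}]'
python3 -m creep '[{"translation":[1,2.3,0.1],"delta_rot":[0,0,0.112]},{"translation":[1,2.3,0.1],"delta_rot":[0,0,0.112]},{"translation":[1,2.3,0.1],"delta_rot":[0,0,0.112]},{"translation":[1,2.3,0.1],"delta_rot":[0,0,0.112]},{"translation":[1,2.3,0.1],"delta_rot":[0,0,0.112]}]'
python3 -m creep '[{"translation":[1,2.3,0.1],"delta_rot":[0,0,0.112]},{"translation":[1,2.3,0.1],"delta_rot":[0,0,0.112]},{"translation":[1,2.3,0.1],"delta_rot":[0,0,0.112]},{"translation":[1,2.3,0.1],"delta_rot":[0,0,0.112]},{"translation":[1,2.3,0.1],"delta_rot":[0,0,0.112]}]'
python3 -m creep '[{"translation":[1,2.2,0.1],"delta_rot":[0,0,0.112]},{"translation":[1,2.2,0.1],"delta_rot":[0,0,0.112]},{"translation":[1,2.2,0.1],"delta_rot":[0,0,0.112]},{"translation":[0.5,1,0.1],"delta_rot":[0,0,0.112]},{"translation":[0,0,0],"delta_rot":[0,0,0]}]'
python3 -c "
from h import *
from scipy.spatial.transform import Rotation as Ro
s=readout.state(); M=Ro.from_euler('xyz',s['ee_rot'],degrees=True).as_matrix(); print('jaw ang',np.degrees(np.arctan2(M[1,1],M[0,1])),s['ee_pos'],s['qpos'])
snap('wrist','w1')"
```

```text
time_s: 1.35
ee_pos: [309.4, -206.2, 272.8]
ee_rot: [-163.1, 90.0, 129.5]
force: [1.2, -0.2, -0.6]
gripper_width: 91.5
time_s: 1.77
ee_pos: [359.4, -91.2, 277.8]
ee_rot: [-172.5, 90.0, 152.3]
force: [-0.0, 0.0, -0.2]
gripper_width: 91.1
time_s: 2.18
ee_pos: [409.4, 23.8, 282.8]
ee_rot: [-175.2, 90.0, -178.3]
force: [0.6, 0.7, -0.2]
gripper_width: 91.3
time_s: 2.6
ee_pos: [459.3, 138.7, 287.6]
ee_rot: [163.1, 89.9, -168.0]
force: [-0.9, 0.4, -0.3]
gripper_width: 91.2
time_s: 3.02
ee_pos: [495.1, 215.5, 291.1]
ee_rot: [97.9, 90.0, 152.4]
force: [0.3, -0.3, 0.1]
gripper_width: 91.4
jaw ang 144.50102181773983 [495.05045743 215.46820461 291.12225923] [ 2.22777243e+01  1.32124630e+01  8.76949397e+01  3.86689948e-02
  7.91246337e+01 -1.22230607e+02]
```

View pics/w1.png

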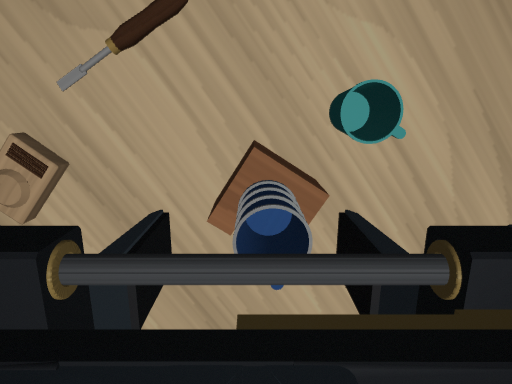

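```bash
python3 -c "
from h import *
crop('w1',205,170,335,300,'c5',6)"
```

```text
(no output)
```

View pics/c5.png

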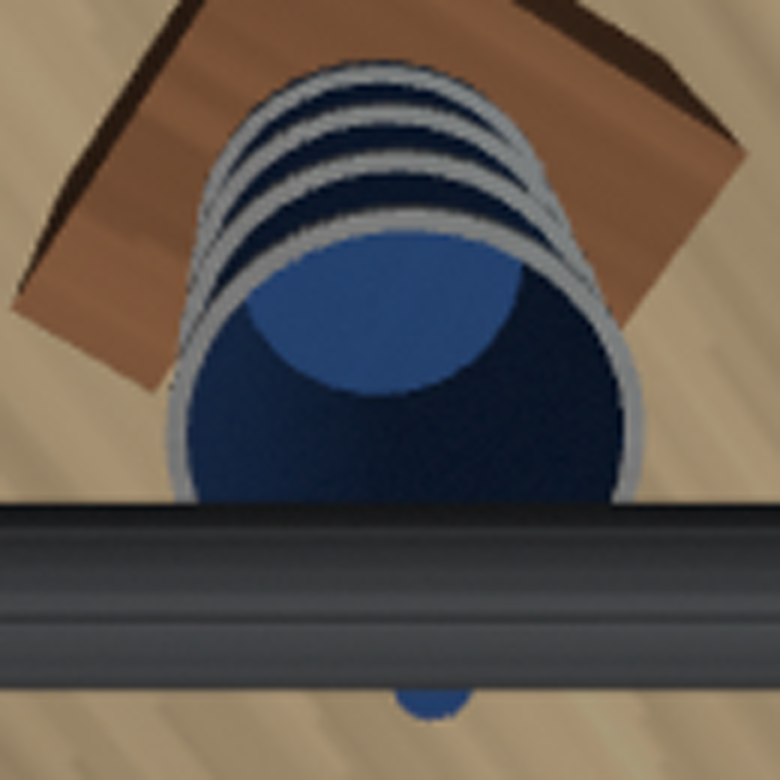

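```bash
python3 -c "
from h import *
from scipy.optimize import least_squares
C=lambda x,y:(205+(x+.5)/6-.5,170+(y+.5)/6-.5)
pts=[(166,435),(643,435),(405,207),(176,500),(636,500),(300,232),(515,234)]
W=np.array([world('w1',*C(*p),189) for p in pts])[:,:2]
r=least_squares(lambda q:np.hypot(*(W-q[:2]).T)-q[2],[505,253,33]);print(r.x,r.fun.round(1))
t=world('w1',*C(433,720),177)[:2]-r.x[:2];print(t,np.hypot(*t),np.degrees(np.arctan2(t[1],t[0])))
"
```

```text
[504.98621854 257.06378955  33.55796025] [-0.1 -0.3  0.2 -0.1  0.4  0.1 -0.3]
[24.93821492 44.51822792] 51.02731798569939 60.743329015076014
```

The wrist view puts the rim centre at (505.0, 257.1) with radius 33.6, while the fixed cameras say y = 253. To resolve the difference I'll look again with the wrist turned about 90°, so the wrist camera's error shows up in a different direction.

```bash
for i in 1; do python3 -m creep '[{"translation":[0.3,0.1,0],"delta_rot":[0,0,-0.105]},{"translation":[0.3,0.1,0],"delta_rot":[0,0,-0.105]},{"translation":[0.3,0.1,0],"delta_rot":[0,0,-0.105]},{"translation":[0.3,0.1,0],"delta_rot":[0,0,-0.105]},{"translation":[0.3,0.1,0],"delta_rot":[0,0,-0.105]}]'; done
python3 -m creep '[{"translation":[0.3,0.1,0],"delta_rot":[0,0,-0.105]},{"translation":[0.3,0.1,0],"delta_rot":[0,0,-0.105]},{"translation":[0.3,0.1,0],"delta_rot":[0,0,-0.105]},{"translation":[0.3,0.1,0],"delta_rot":[0,0,-0.105]},{"translation":[0.3,0.1,0],"delta_rot":[0,0,-0.105]}]'
python3 -m creep '[{"translation":[0.3,0.1,0],"delta_rot":[0,0,-0.105]},{"translation":[0.3,0.1,0],"delta_rot":[0,0,-0.105]},{"translation":[0.3,0.1,0],"delta_rot":[0,0,-0.105]},{"translation":[0.3,0.1,0],"delta_rot":[0,0,-0.105]},{"translation":[0,0,0],"delta_rot":[0,0,0]}]'
python3 -c "
from h import *
print(readout.state()['ee_pos'],readout.state()['qpos'])
snap('wrist','w2');im=cv2.imread('pics/w2.png');cv2.imwrite('pics/w2b.png',cv2.resize(im[100:360,130:400],None,fx=2.9,fy=2.25,interpolation=cv2.INTER_CUBIC))"
```

```text
time_s: 3.48
ee_pos: [508.8, 217.2, 291.9]
ee_rot: [-160.9, 89.9, -137.2]
force: [0.4, -0.5, -0.7]
gripper_width: 91.1
time_s: 3.9
ee_pos: [523.8, 222.1, 291.9]
ee_rot: [-131.1, 89.9, -137.5]
force: [0.5, 0.3, -0.1]
gripper_width: 91.1
time_s: 4.32
ee_pos: [536.2, 226.4, 291.8]
ee_rot: [-105.7, 90.0, -135.9]
force: [0.0, 0.2, 0.8]
gripper_width: 91.5
[536.15869962 226.36549756 291.76426451] [ 2.17666118e+01  1.71668656e+01  8.21403232e+01 -1.73006987e-02
  8.07344619e+01 -3.79682117e+01]
```

View pics/w2.png

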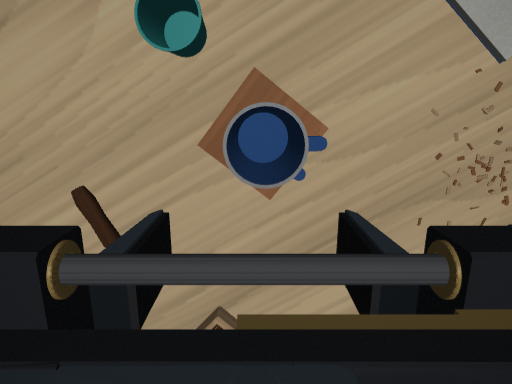

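```bash
python3 -c "
from h import *
crop('w2',205,85,335,205,'c6',6)"
```

```text
(no output)
```

View pics/c6.png

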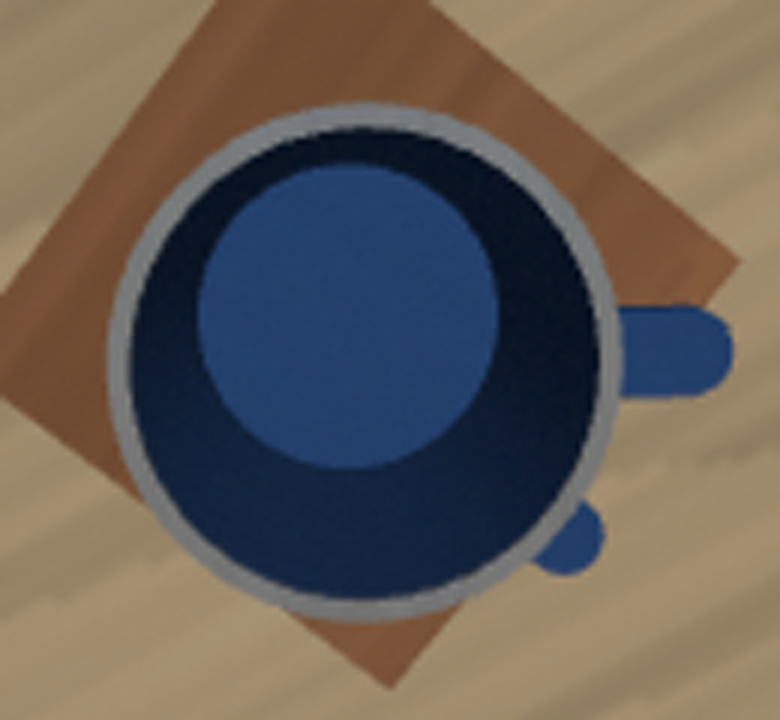

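```bash
python3 -c "
from h import *
from scipy.optimize import least_squares
C=lambda x,y:(205+(x+.5)/6-.5,85+(y+.5)/6-.5)
pts=[(106,363),(623,363),(365,103),(363,622)]
W=np.array([world('w2',*C(*p),189) for p in pts])[:,:2]
r=least_squares(lambda q:np.hypot(*(W-q[:2]).T)-q[2],[505,253,33]);print(r.x,r.fun.round(1))
for p,z in (((733,351),177),((600,550),146)):
  t=world('w2',*C(*p),z)[:2]-r.x[:2];print(t,np.hypot(*t),np.degrees(np.arctan2(t[1],t[0])))
B=np.array([world('w2',*C(*p),90) for p in [(390,690),(741,262)]]);print(B)
"
```

```text
[504.86698505 256.09805172  33.61861731] [ 0.  0. -0. -0.]
[24.23080776 44.28841885] 50.48362198307406 61.31631964227208
[47.06010817 16.80368791] 49.970168182841896 19.650051683286957
[[569.48034459 228.40466619  90.        ]
 [532.5326581  320.98233771  90.        ]]
```

Both wrist views agree within 1 mm, so I'll use the axis (505, 256), with the top tab at 61° and the column tab at 19.6°. I'll turn back to jaw 151° and centre over the stack.

```bash
python3 -m creep '[{"translation":[-0.2,0.2,0],"delta_rot":[0,0,0.106]},{"translation":[-0.2,0.2,0],"delta_rot":[0,0,0.106]},{"translation":[-0.2,0.2,0],"delta_rot":[0,0,0.106]},{"translation":[-0.2,0.2,0],"delta_rot":[0,0,0.106]},{"translation":[-0.2,0.2,0],"delta_rot":[0,0,0.106]}]'
python3 -m creep '[{"translation":[-0.2,0.2,0],"delta_rot":[0,0,0.106]},{"translation":[-0.2,0.2,0],"delta_rot":[0,0,0.106]},{"translation":[-0.2,0.2,0],"delta_rot":[0,0,0.106]},{"translation":[-0.2,0.2,0],"delta_rot":[0,0,0.106]},{"translation":[-0.2,0.2,0],"delta_rot":[0,0,0.106]}]'
python3 -m creep '[{"translation":[-0.2,0.2,0],"delta_rot":[0,0,0.106]},{"translation":[-0.2,0.2,0],"delta_rot":[0,0,0.106]},{"translation":[-0.2,0.2,0],"delta_rot":[0,0,0.106]},{"translation":[-0.2,0.2,0],"delta_rot":[0,0,0.106]},{"translation":[-0.2,0.2,0],"delta_rot":[0,0,0.106]}]'
python3 -m creep '[{"translation":[0,0,-1.5],"delta_rot":[0,0,0]},{"translation":[0,0,-1.5],"delta_rot":[0,0,0]},{"translation":[0,0,0],"delta_rot":[0,0,0]}]'
python3 -c "
from h import *
from scipy.spatial.transform import Rotation as Ro
s=readout.state(); M=Ro.from_euler('xyz',s['ee_rot'],degrees=True).as_matrix(); print('jaw ang',np.degrees(np.arctan2(M[1,1],M[0,1])),s['ee_pos'],s['qpos'][5],M[:,0])"
```

```text
time_s: 4.78
ee_pos: [525.7, 236.8, 292.0]
ee_rot: [-141.2, 90.0, -140.5]
force: [-0.2, 0.0, -0.3]
gripper_width: 91.6
time_s: 5.2
ee_pos: [515.7, 246.8, 292.0]
ee_rot: [-173.3, 90.0, -142.1]
force: [-0.8, 0.5, 0.1]
gripper_width: 90.9
time_s: 5.62
ee_pos: [505.7, 256.8, 292.0]
ee_rot: [155.2, 90.0, -143.3]
force: [-0.1, 0.1, 0.4]
gripper_width: 91.3
time_s: 5.87
ee_pos: [504.4, 256.1, 259.3]
ee_rot: [145.4, 89.6, -153.4]
force: [-0.0, -1.2, -1.5]
gripper_width: 91.4
jaw ang 151.18242277129625 [504.38655148 256.10670698 259.28425458] -125.42390675248258 [-0.00559579 -0.00280263 -0.99998042]
```

```bash
python3 -m creep '[{"translation":[0,0,-1.2],"delta_rot":[0,0,0]},{"translation":[0,0,-1.2],"delta_rot":[0,0,0]},{"translation":[0.05,0,-1.2],"delta_rot":[0,0,0]},{"translation":[0,0,-1.2],"delta_rot":[0,0,0]},{"translation":[0,0,-1.2],"delta_rot":[0,0,0]}]'
python3 -m creep '[{"translation":[0,0,-0.8],"delta_rot":[0,0,0]},{"translation":[0,0,-0.6],"delta_rot":[0,0,0]},{"translation":[0,0,-0.4],"delta_rot":[0,0,0]},{"translation":[0,0,-0.3],"delta_rot":[0,0,0]},{"translation":[0,0,0],"delta_rot":[0,0,0]}]'
python3 -m creep '[{"translation":[0,0,0],"delta_rot":[0,0,0]}]'
python3 -c "
from h import *
snap('side','s2');crop('s2',120,80,270,210,'c7',5)"
```

```text
time_s: 6.28
ee_pos: [506.9, 257.1, 202.3]
ee_rot: [-42.8, 90.0, 18.3]
force: [0.5, 0.7, -0.4]
gripper_width: 91.5
time_s: 6.7
ee_pos: [506.8, 257.4, 180.8]
ee_rot: [136.0, 90.0, -162.8]
force: [-0.8, 0.8, -0.3]
gripper_width: 91.2
time_s: 6.78
ee_pos: [507.0, 257.6, 181.3]
ee_rot: [-29.9, 90.0, 31.3]
force: [0.9, -0.1, -0.7]
gripper_width: 91.1
```

View pics/c7.png

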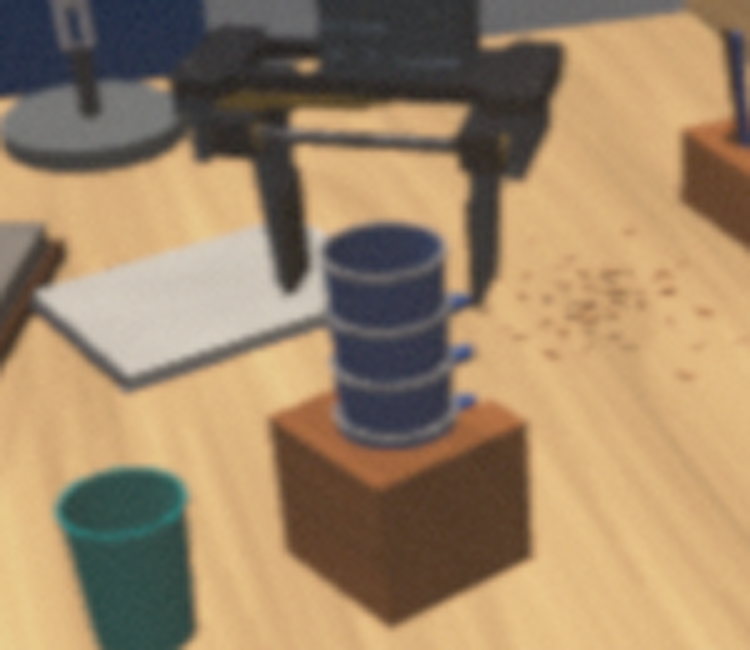

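```bash
python3 -c "
from h import *
f=np.load('pics/s2.npz');K,R,t=f['mtx'],f['R'],f['t']
def pr(X): p=K@(R@np.array(X)+t); p=p[:2]/p[2]; return ((p-[120,80])*5).round(0)
for k in (-1,1):
  for r in (45.5,59): print(k,r,pr([507+k*r*np.cos(np.radians(151)),257.5+k*r*np.sin(np.radians(151)),167]))
print('tcp',pr([507,257.5,181]),'rim',pr([505,256,190]),pr([505,253,190]))
"
```

```text
-1 45.5 [475. 292.]
-1 59 [501. 294.]
1 45.5 [304. 281.]
1 59 [278. 279.]
tcp [387. 262.] rim [382. 248.] [384. 250.]
```

The fingers straddle the top cup, and the tips end just below its tab height and clear of the next rim. I'll trim the position by 2 mm and close.

```bash
python3 -m creep '[{"translation":[-0.2,-0.15,-0.35],"delta_rot":[0,0,0]},{"translation":[0,0,0],"delta_rot":[0,0,0]},{"translation":[0,0,0],"delta_rot":[0,0,0]}]'
python3 -m creep '[{"translation":[0,0,0],"delta_rot":[0,0,0]},{"translation":[0,0,0],"delta_rot":[0,0,0]}]' -0.2 15
python3 -m creep '[{"translation":[0,0,0],"delta_rot":[0,0,0]},{"translation":[0,0,0],"delta_rot":[0,0,0]},{"translation":[0,0,0],"delta_rot":[0,0,0]}]'
```

```text
time_s: 7.08
ee_pos: [504.6, 255.9, 177.4]
ee_rot: [128.0, 90.0, -170.8]
force: [0.0, 0.4, -0.9]
gripper_width: 91.0
time_s: 7.25
ee_pos: [504.9, 256.0, 177.6]
ee_rot: [-20.0, 90.0, 41.1]
force: [-0.2, 0.4, 0.3]
gripper_width: 80.7
time_s: 7.5
ee_pos: [504.9, 256.0, 177.5]
ee_rot: [75.9, 90.0, 137.0]
force: [-0.5, 0.3, 0.1]
gripper_width: 63.2
```

The jaws stopped at 63.2 mm, which matches the cup's diameter at that height, with almost no side force. I'll raise the grip to 60 N, then take up the slack clockwise (about 12–14°) with no lift.

```bash
python3 -m creep '[{"translation":[0,0,0],"delta_rot":[0,0,0]},{"translation":[0,0,0],"delta_rot":[0,0,0]},{"translation":[0,0,0],"delta_rot":[0,0,0]}]' -1 60
python3 -m creep '[{"translation":[0,0,0],"delta_rot":[0,0,-0.04]},{"translation":[0,0,0],"delta_rot":[0,0,-0.04]},{"translation":[0,0,0],"delta_rot":[0,0,-0.04]},{"translation":[0,0,0],"delta_rot":[0,0,-0.04]},{"translation":[0,0,0],"delta_rot":[0,0,-0.04]}]'
python3 -c "
from workcell import readout;s=readout.state();print(s['force'],s['torque'],s['qpos'][5])"
python3 -m creep '[{"translation":[0,0,0],"delta_rot":[0,0,-0.04]},{"translation":[0,0,0],"delta_rot":[0,0,-0.04]},{"translation":[0,0,0],"delta_rot":[0,0,-0.04]}]'
python3 -c "
from workcell import readout;s=readout.state();print(s['force'],s['torque'],s['qpos'][5])"
```

```text
time_s: 7.75
ee_pos: [504.9, 256.0, 177.5]
ee_rot: [31.5, 90.0, 92.7]
force: [-0.8, -0.5, 0.6]
gripper_width: 61.8
time_s: 8.17
ee_pos: [504.9, 256.6, 177.6]
ee_rot: [35.3, 89.9, 84.9]
force: [-0.6, 2.2, 0.3]
gripper_width: 62.1
[-0.55757842  2.23174506  0.28443157] [0.76908198 0.07545496 0.22135281] -113.8791580862868
time_s: 8.42
ee_pos: [505.0, 256.7, 177.6]
ee_rot: [23.3, 89.9, 66.1]
force: [0.0, 1.2, -0.5]
gripper_width: 61.6
[ 0.04943549  1.2030794  -0.4886484 ] [ 0.56873339 -0.12267173  0.44526098] -107.04546440992665
```

```bash
python3 -m creep '[{"translation":[0,0,0],"delta_rot":[0,0,-0.05]},{"translation":[0,0,0.02],"delta_rot":[0,0,-0.05]},{"translation":[0,0,0.02],"delta_rot":[0,0,-0.05]},{"translation":[0,0,0.03],"delta_rot":[0,0,-0.06]},{"translation":[0,0,0.03],"delta_rot":[0,0,-0.06]}]'
python3 -c "
from h import *
s=readout.state();print(s['force'],s['torque'],s['qpos'][5])
snap('side','s3');crop('s3',120,80,270,210,'c8',5)"
```

```text
time_s: 8.83
ee_pos: [504.7, 256.0, 178.1]
ee_rot: [177.7, 90.0, -155.1]
force: [0.3, 0.5, -2.8]
gripper_width: 62.0
[ 0.32213037  0.52812154 -2.81740724] [ 0.1638189  -0.10868393  0.1016198 ] -91.46449470316948
```

View pics/c8.png

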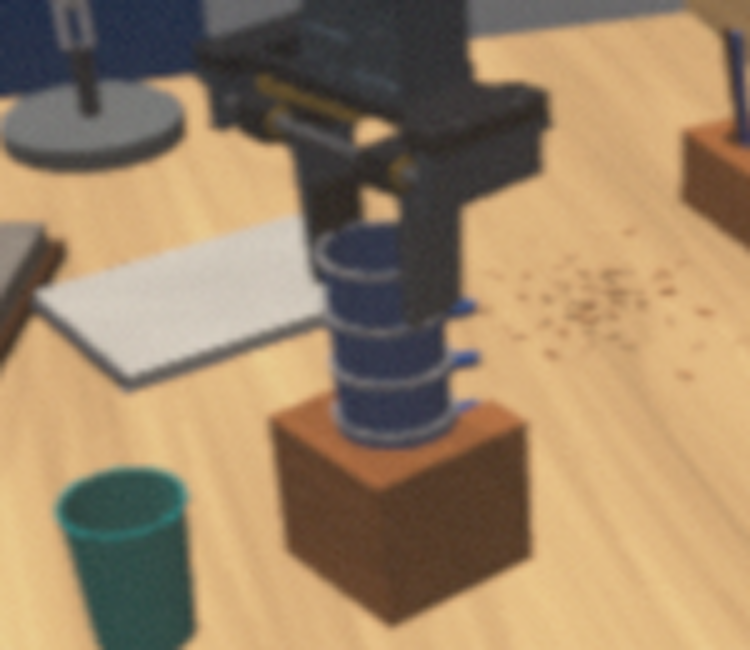

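```bash
python3 -m creep '[{"translation":[0,0,0],"delta_rot":[0,0,-0.05]},{"translation":[0,0,0],"delta_rot":[0,0,-0.05]}]'
python3 -c "
from h import *
s=readout.state();print(s['force'],s['torque'],s['qpos'][5])
snap('wrist','w3');crop('w3',160,130,360,320,'c9',4);snap('top','t3');crop('t3',110,180,210,260,'c10',7)"
```

```text
time_s: 9.05
ee_pos: [505.0, 256.1, 178.3]
ee_rot: [29.3, 90.0, 50.9]
force: [0.7, 0.4, -0.7]
gripper_width: 61.9
[ 0.71517849  0.37765512 -0.66192891] [ 0.20879324 -0.22519948  0.32990119] -85.86185721643943
```

View pics/c9.png

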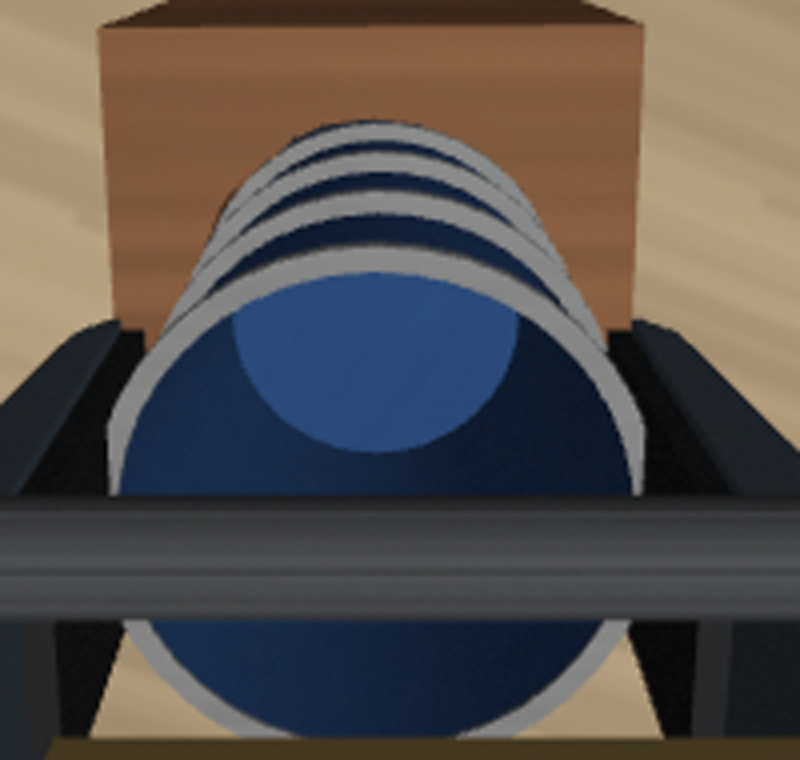

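View pics/c10.png

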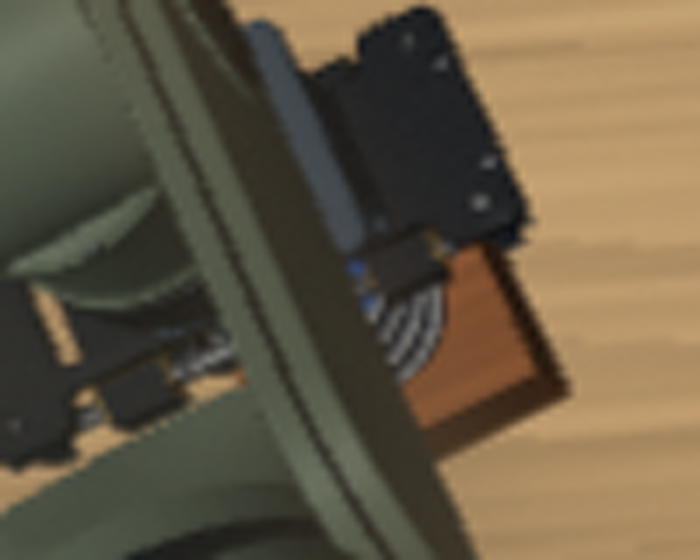

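```bash
python3 -m creep '[{"translation":[0,0,0.05],"delta_rot":[0,0,-0.08]},{"translation":[0,0,0.05],"delta_rot":[0,0,-0.08]},{"translation":[0,0,0.05],"delta_rot":[0,0,-0.08]},{"translation":[0,0,0.05],"delta_rot":[0,0,-0.08]},{"translation":[0,0,0.05],"delta_rot":[0,0,-0.08]}]'
python3 -c "
from h import *
s=readout.state();print(s['force'],s['torque'],s['qpos'][5])"
python3 -m creep '[{"translation":[0,0,0.05],"delta_rot":[0,0,-0.08]},{"translation":[0,0,0.05],"delta_rot":[0,0,-0.08]},{"translation":[0,0,0.05],"delta_rot":[0,0,-0.08]},{"translation":[0,0,0.05],"delta_rot":[0,0,-0.08]},{"translation":[0,0,0.05],"delta_rot":[0,0,-0.08]}]'
python3 -c "
from h import *
s=readout.state();print(s['force'],s['torque'],s['qpos'][5])
snap('side','s4');crop('s4',120,80,270,210,'c11',5)"
```

```text
time_s: 9.57
ee_pos: [504.6, 255.8, 180.7]
ee_rot: [-157.3, 90.0, -158.7]
force: [-0.2, -0.4, -1.3]
gripper_width: 62.2
[-0.16750759 -0.40304662 -1.33794787] [ 0.09298448 -0.19527526 -0.00554069] -62.87183435354502
time_s: 9.98
ee_pos: [504.6, 255.8, 183.2]
ee_rot: [-129.7, 89.9, -154.0]
force: [0.4, 0.5, -1.4]
gripper_width: 61.8
[ 0.44134774  0.54619077 -1.4200457 ] [ 0.01289615 -0.15229623 -0.05554532] -39.95145829945282
```

View pics/c11.png

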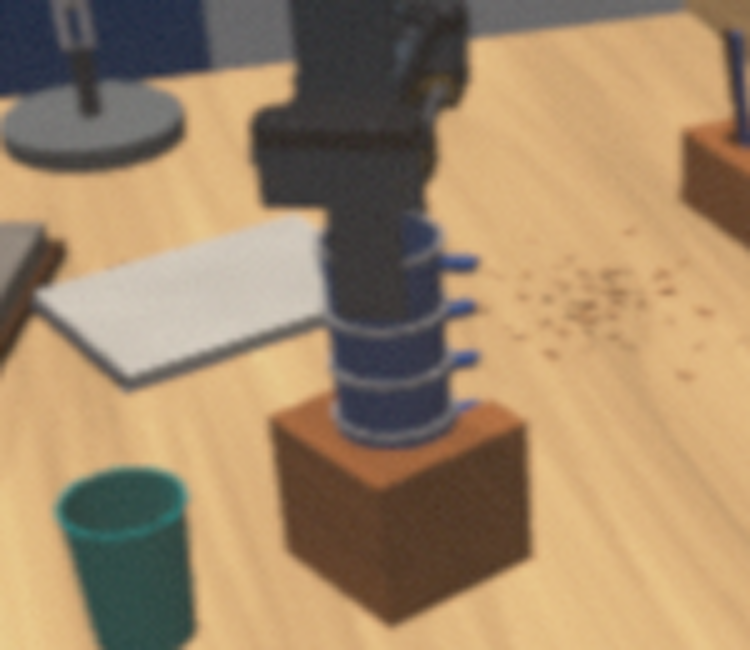

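The twist works. The top cup's tab now shows at (460,262) and its rim has risen, while the column tabs at (463,307), (465,357) and (465,405) and the column rims have stayed put. I'll continue with 7–9 mm of rise per radian.

```bash
python3 -m creep '[{"translation":[0,0,0.06],"delta_rot":[0,0,-0.08]},{"translation":[0,0,0.06],"delta_rot":[0,0,-0.08]},{"translation":[0,0,0.06],"delta_rot":[0,0,-0.08]},{"translation":[0,0,0.06],"delta_rot":[0,0,-0.08]},{"translation":[0,0,0.06],"delta_rot":[0,0,-0.08]}]'
python3 -m creep '[{"translation":[0,0,0.06],"delta_rot":[0,0,-0.08]},{"translation":[0,0,0.06],"delta_rot":[0,0,-0.08]},{"translation":[0,0,0.06],"delta_rot":[0,0,-0.08]},{"translation":[0,0,0.06],"delta_rot":[0,0,-0.08]},{"translation":[0,0,0.06],"delta_rot":[0,0,-0.08]}]'
python3 -m creep '[{"translation":[0,0,0.07],"delta_rot":[0,0,-0.08]},{"translation":[0,0,0.07],"delta_rot":[0,0,-0.08]},{"translation":[0,0,0.07],"delta_rot":[0,0,-0.08]},{"translation":[0,0,0.07],"delta_rot":[0,0,-0.08]},{"translation":[0,0,0.07],"delta_rot":[0,0,-0.08]}]'
python3 -c "
from h import *
s=readout.state();print(s['force'],s['torque'],s['qpos'][5])
snap('side','s5');crop('s5',120,80,270,210,'c12',5)"
```

```text
time_s: 10.45
ee_pos: [504.7, 255.9, 186.2]
ee_rot: [-105.1, 90.0, -152.3]
force: [-0.3, -0.3, -2.3]
gripper_width: 62.2
time_s: 10.87
ee_pos: [504.8, 256.0, 189.3]
ee_rot: [-89.1, 90.0, -159.1]
force: [0.5, -0.1, -2.4]
gripper_width: 61.7
time_s: 11.28
ee_pos: [504.9, 255.7, 192.8]
ee_rot: [1.0, 90.0, -92.0]
force: [0.3, -0.8, -1.9]
gripper_width: 62.3
[ 0.33530189 -0.79506154 -1.9287752 ] [-0.11100702 -0.22772328  0.03094828] 28.728771836134165
```

View pics/c12.png

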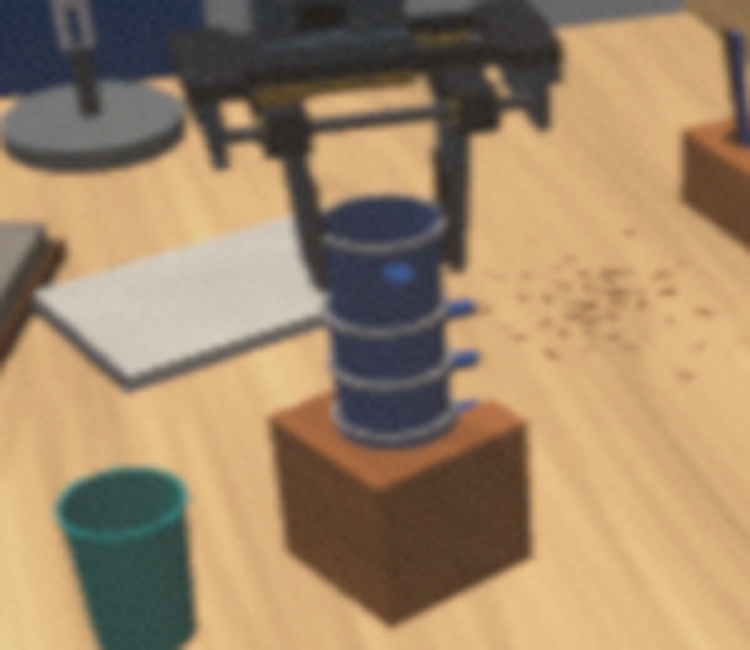

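The column is still down and the top cup is up 15 mm. Friction is falling, so I'll raise the rate gradually.

```bash
python3 -m creep '[{"translation":[0,0,0.08],"delta_rot":[0,0,-0.08]},{"translation":[0,0,0.08],"delta_rot":[0,0,-0.08]},{"translation":[0,0,0.08],"delta_rot":[0,0,-0.08]},{"translation":[0,0,0.08],"delta_rot":[0,0,-0.08]},{"translation":[0,0,0.08],"delta_rot":[0,0,-0.08]}]'
python3 -m creep '[{"translation":[0,0,0.1],"delta_rot":[0,0,-0.08]},{"translation":[0,0,0.1],"delta_rot":[0,0,-0.08]},{"translation":[0,0,0.1],"delta_rot":[0,0,-0.08]},{"translation":[0,0,0.1],"delta_rot":[0,0,-0.08]},{"translation":[0,0,0.1],"delta_rot":[0,0,-0.08]}]'
python3 -m creep '[{"translation":[0,0,0.12],"delta_rot":[0,0,-0.08]},{"translation":[0,0,0.12],"delta_rot":[0,0,-0.08]},{"translation":[0,0,0.12],"delta_rot":[0,0,-0.08]},{"translation":[0,0,0.12],"delta_rot":[0,0,-0.08]},{"translation":[0,0,0.12],"delta_rot":[0,0,-0.08]}]'
python3 -c "
from h import *
s=readout.state();print(s['force'],s['torque'],s['qpos'][5])
snap('side','s6');crop('s6',120,80,270,210,'c13',5)"
```

```text
time_s: 11.75
ee_pos: [504.7, 255.8, 196.8]
ee_rot: [-22.5, 90.0, -138.4]
force: [0.4, 0.7, -1.7]
gripper_width: 62.1
time_s: 12.17
ee_pos: [504.5, 255.9, 201.8]
ee_rot: [-20.3, 90.0, -159.1]
force: [-0.5, -0.8, -1.8]
gripper_width: 61.8
time_s: 12.58
ee_pos: [504.6, 255.9, 207.8]
ee_rot: [1.4, 90.0, -160.3]
force: [-0.7, 0.1, -1.7]
gripper_width: 62.0
[-0.68405545  0.08360868 -1.7448249 ] [-0.0286235   0.0434438  -0.03355195] 97.42937679147617
```

View pics/c13.png

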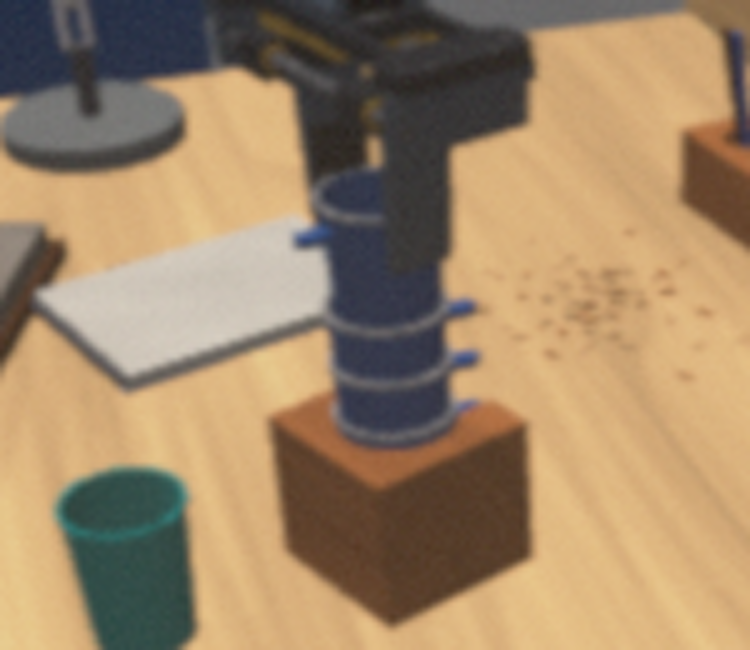

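```bash
python3 -m creep '[{"translation":[0,0,0.1],"delta_rot":[0,0,-0.06]},{"translation":[0,0,0.1],"delta_rot":[0,0,-0.06]},{"translation":[0,0,0.1],"delta_rot":[0,0,-0.06]},{"translation":[0,0,0.1],"delta_rot":[0,0,-0.06]},{"translation":[0,0,0.1],"delta_rot":[0,0,-0.06]}]'
python3 -m creep '[{"translation":[0,0,0.1],"delta_rot":[0,0,-0.06]},{"translation":[0,0,0.1],"delta_rot":[0,0,-0.06]},{"translation":[0,0,0.1],"delta_rot":[0,0,-0.06]},{"translation":[0,0,0.1],"delta_rot":[0,0,-0.06]},{"translation":[0,0,0.1],"delta_rot":[0,0,-0.06]}]'
python3 -m creep '[{"translation":[0,0,0.4],"delta_rot":[0,0,0]},{"translation":[0,0,0.8],"delta_rot":[0,0,0]},{"translation":[0,0,1],"delta_rot":[0,0,0]},{"translation":[0,0,1],"delta_rot":[0,0,0]},{"translation":[0,0,1],"delta_rot":[0,0,0]}]'
python3 -c "
from h import *
s=readout.state();print(s['force'],s['torque'],s['qpos'][5])
snap('side','s7');crop('s7',120,60,270,210,'c14',4)"
```

```text
time_s: 13.05
ee_pos: [504.4, 256.1, 212.7]
ee_rot: [1.2, 89.9, -177.6]
force: [-0.3, 1.3, -1.2]
gripper_width: 61.9
time_s: 13.47
ee_pos: [504.5, 256.1, 217.8]
ee_rot: [7.5, 89.9, 171.5]
force: [-1.2, 0.5, -1.0]
gripper_width: 62.1
time_s: 13.88
ee_pos: [505.2, 256.1, 261.6]
ee_rot: [-144.9, 89.9, 19.1]
force: [0.5, -0.5, -0.4]
gripper_width: 61.7
[ 0.52803596 -0.47989089 -0.4481905 ] [0.02805618 0.03524207 0.08891957] 131.7584065750228
```

View pics/c14.png

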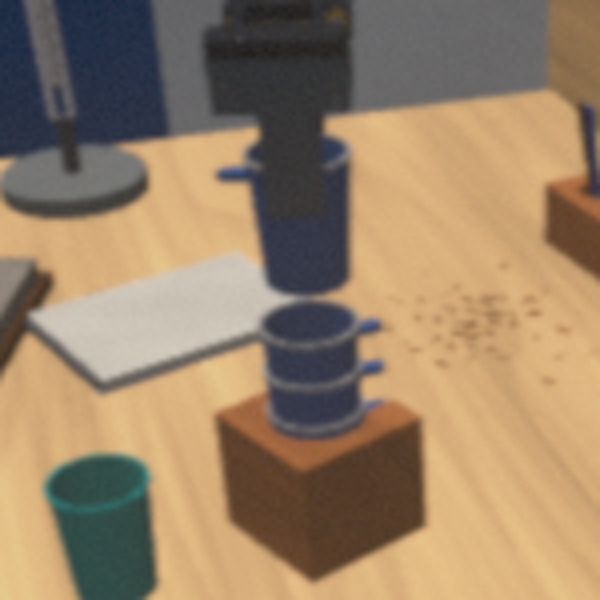

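The top cup is free with a clear gap, and the three lower cups sit in the block. Now I'll carry it to the coaster.

```bash
python3 -m creep '[{"translation":[0,-0.4,0.3],"delta_rot":[0,0,0]},{"translation":[0,-0.8,0.3],"delta_rot":[0,0,0]},{"translation":[-0.1,-1.4,0.2],"delta_rot":[0,0,0]},{"translation":[-0.2,-2,0],"delta_rot":[0,0,0]},{"translation":[-0.2,-2.4,0],"delta_rot":[0,0,0]}]'
python3 -m creep '[{"translation":[-0.2,-2.5,0],"delta_rot":[0,0,0]},{"translation":[-0.2,-2.5,0],"delta_rot":[0,0,0]},{"translation":[-0.2,-2.5,0],"delta_rot":[0,0,0]},{"translation":[-0.2,-2.5,0],"delta_rot":[0,0,0]},{"translation":[-0.2,-2.5,0],"delta_rot":[0,0,0]}]'
python3 -m creep '[{"translation":[-0.2,-2.5,0],"delta_rot":[0,0,0]},{"translation":[-0.2,-2.5,0],"delta_rot":[0,0,0]},{"translation":[-0.2,-2.5,0],"delta_rot":[0,0,0]},{"translation":[-0.2,-2.5,0],"delta_rot":[0,0,0]},{"translation":[-0.2,-2.5,0],"delta_rot":[0,0,0]}]'
python3 -m creep '[{"translation":[-0.2,-2.5,0],"delta_rot":[0,0,0]},{"translation":[-0.2,-2.5,0],"delta_rot":[0,0,0]},{"translation":[-0.2,-2.5,0],"delta_rot":[0,0,0]},{"translation":[-0.2,-2.5,0],"delta_rot":[0,0,0]},{"translation":[-0.2,-2.4,0],"delta_rot":[0,0,0]}]'
python3 -m creep '[{"translation":[0,-2.2,0],"delta_rot":[0,0,0]},{"translation":[0,-1.8,0],"delta_rot":[0,0,0]},{"translation":[0,-1.2,0],"delta_rot":[0,0,0]},{"translation":[0,-0.6,0],"delta_rot":[0,0,0]},{"translation":[0,-0.2,0],"delta_rot":[0,0,0]}]'
```

```text
time_s: 14.35
ee_pos: [499.4, 184.7, 267.7]
ee_rot: [54.1, 89.9, -142.0]
force: [0.5, -1.1, -0.9]
gripper_width: 61.8
time_s: 14.77
ee_pos: [488.8, 58.6, 267.7]
ee_rot: [52.1, 89.9, -144.0]
force: [0.9, 0.0, -1.0]
gripper_width: 61.8
time_s: 15.18
ee_pos: [478.5, -66.2, 267.8]
ee_rot: [39.2, 89.9, -156.9]
force: [0.4, 0.4, -1.5]
gripper_width: 62.0
time_s: 15.6
ee_pos: [468.2, -190.1, 267.7]
ee_rot: [25.8, 89.9, -170.4]
force: [0.4, -0.7, -1.2]
gripper_width: 62.0
time_s: 16.02
ee_pos: [469.2, -248.9, 267.7]
ee_rot: [-6.9, 90.0, 156.9]
force: [-0.0, -0.1, -0.7]
gripper_width: 61.9
```

```bash
python3 -m creep '[{"translation":[0,0,-0.8],"delta_rot":[0,0,0]},{"translation":[0,0,-1.5],"delta_rot":[0,0,0]},{"translation":[0,0,-2],"delta_rot":[0,0,0]},{"translation":[0,0,-2],"delta_rot":[0,0,0]},{"translation":[0,0,-2],"delta_rot":[0,0,0]}]'
python3 -m creep '[{"translation":[0,0,-2],"delta_rot":[0,0,0]},{"translation":[0,0,-2],"delta_rot":[0,0,0]},{"translation":[0,0,-1.5],"delta_rot":[0,0,0]},{"translation":[0,0,-1.2],"delta_rot":[0,0,0]},{"translation":[0,0,-0.6],"delta_rot":[0,0,0]}]'
python3 -m creep '[{"translation":[0,0,0],"delta_rot":[0,0,0]},{"translation":[0,0,0],"delta_rot":[0,0,0]}]'
python3 -c "
from h import *
s=readout.state();print(s['force'],s['torque'],s['ee_pos'])
snap('side','s8');crop('s8',190,220,330,384,'c15',3.6)
snap('top','t8')"
```

```text
time_s: 16.43
ee_pos: [469.6, -246.6, 183.8]
ee_rot: [-48.7, 90.0, 115.3]
force: [0.3, 0.4, -1.4]
gripper_width: 62.2
time_s: 16.85
ee_pos: [468.7, -246.2, 109.9]
ee_rot: [-16.2, 89.8, 147.8]
force: [-0.7, -0.4, -0.7]
gripper_width: 62.0
time_s: 17.02
ee_pos: [470.0, -247.4, 112.0]
ee_rot: [-40.7, 90.0, 123.3]
force: [-0.0, -0.2, 0.1]
gripper_width: 61.9
[-0.0178186  -0.19399269  0.09900789] [ 0.03826836  0.04039126 -0.0297394 ] [ 469.98218748 -247.43097829  112.03515122]
```

View pics/c15.png

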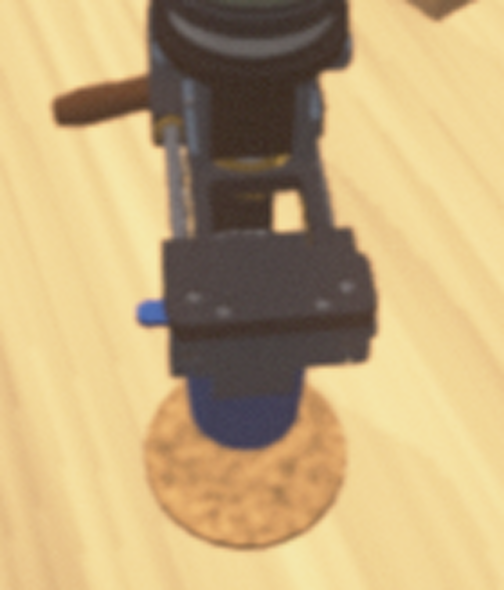

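```bash
python3 -c "
from h import *
f=np.load('pics/s8.npz');K,R,t=f['mtx'],f['R'],f['t']
def pr(X): p=K@(R@np.array(X)+t); p=p[:2]/p[2]; return ((p-[190,220])*3.6).round(0)
for y in (-247.4,-250):
  a=np.radians(np.arange(0,360,5)); Q=np.array([pr([470+27*np.cos(b),y+27*np.sin(b),39.5]) for b in a]); print(y,Q.min(0),Q.max(0))
Q=np.array([pr([470+27*np.cos(b),-250+27*np.sin(b),6]) for b in a]); print('landed',Q.min(0),Q.max(0))
print(pr([470,-252,6]))
"
```

```text
-247.4 [186. 355.] [298. 454.]
-250 [188. 359.] [301. 459.]
landed [189. 400.] [298. 500.]
[245. 452.]
```

```bash
python3 -m creep '[{"translation":[0,-0.3,-0.4],"delta_rot":[0,0,0]},{"translation":[0,-0.1,-0.6],"delta_rot":[0,0,0]},{"translation":[0,0,-0.6],"delta_rot":[0,0,0]},{"translation":[0,0,-0.5],"delta_rot":[0,0,0]},{"translation":[0,0,-0.4],"delta_rot":[0,0,0]}]'
python3 -m creep '[{"translation":[0,0,-0.2],"delta_rot":[0,0,0]},{"translation":[0,0,-0.2],"delta_rot":[0,0,0]},{"translation":[0,0,-0.1],"delta_rot":[0,0,0]},{"translation":[0,0,0],"delta_rot":[0,0,0]},{"translation":[0,0,0],"delta_rot":[0,0,0]}]'
```

```text
time_s: 17.53
ee_pos: [469.5, -251.8, 86.1]
ee_rot: [-11.5, 89.9, 152.3]
force: [0.8, -0.2, -1.1]
gripper_width: 61.8
time_s: 17.95
ee_pos: [470.0, -252.0, 82.1]
ee_rot: [151.9, 90.0, -44.2]
force: [0.5, 0.3, -0.6]
gripper_width: 62.1
```

```bash
python3 -m creep '[{"translation":[0,0,-0.1],"delta_rot":[0,0,0]},{"translation":[0,0,-0.1],"delta_rot":[0,0,0]},{"translation":[0,0,0],"delta_rot":[0,0,0]}]'
python3 -m creep '[{"translation":[0,0,-0.1],"delta_rot":[0,0,0]},{"translation":[0,0,0],"delta_rot":[0,0,0]}]'
python3 -m creep '[{"translation":[0,0,-0.1],"delta_rot":[0,0,0]},{"translation":[0,0,0],"delta_rot":[0,0,0]}]'
```

```text
time_s: 18.2
ee_pos: [469.8, -252.0, 79.9]
ee_rot: [35.2, 90.0, -160.9]
force: [-0.1, -0.2, -1.9]
gripper_width: 62.2
time_s: 18.37
ee_pos: [469.8, -251.9, 78.9]
ee_rot: [16.1, 90.0, 179.9]
force: [-0.0, 0.2, 0.2]
gripper_width: 61.9
time_s: 18.53
ee_pos: [469.9, -252.0, 78.5]
ee_rot: [155.5, 90.0, -40.6]
force: [-1.8, 1.0, 3.6]
gripper_width: 62.1
```

Contact shows at z = 78.5 with +3.6 N, as expected. Now I'll ease the grip and open.

```bash
python3 -m creep '[{"translation":[0,0,0],"delta_rot":[0,0,0]},{"translation":[0,0,0],"delta_rot":[0,0,0]}]' - 5
python3 -m creep '[{"translation":[0,0,0],"delta_rot":[0,0,0]},{"translation":[0,0,0],"delta_rot":[0,0,0]},{"translation":[0,0,0],"delta_rot":[0,0,0]},{"translation":[0,0,0],"delta_rot":[0,0,0]},{"translation":[0,0,0],"delta_rot":[0,0,0]}]' 1
python3 -m creep '[{"translation":[0,0,0],"delta_rot":[0,0,0]},{"translation":[0,0,0],"delta_rot":[0,0,0]},{"translation":[0,0,0],"delta_rot":[0,0,0]}]' 1
python3 -c "
from h import *
s=readout.state();print(s['force'])
snap('wrist','w9')"
```

```text
time_s: 18.7
ee_pos: [470.1, -252.1, 78.4]
ee_rot: [165.9, 90.0, -30.3]
force: [-0.3, 0.7, 4.7]
gripper_width: 63.7
time_s: 19.12
ee_pos: [469.8, -252.0, 77.8]
ee_rot: [8.3, 90.0, 172.2]
force: [-0.5, 0.1, -0.6]
gripper_width: 90.5
time_s: 19.37
ee_pos: [469.8, -252.0, 77.9]
ee_rot: [54.2, 90.0, -142.0]
force: [0.9, -0.1, 0.5]
gripper_width: 91.6
[ 0.87492851 -0.05884019  0.54576309]
```

View pics/w9.png

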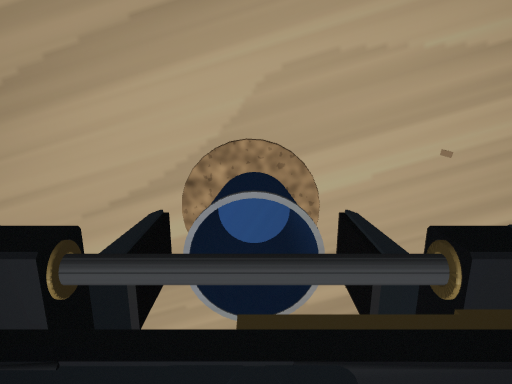

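The cup stands free between the open fingers, its rim spanning columns 185–325, with the cork visible around its foot. I'll retract straight up.

```bash
python3 -m creep '[{"translation":[0,0,0.5],"delta_rot":[0,0,0]},{"translation":[0,0,1],"delta_rot":[0,0,0]},{"translation":[0,0,1.5],"delta_rot":[0,0,0]},{"translation":[0,0,2],"delta_rot":[0,0,0]},{"translation":[0,0,2],"delta_rot":[0,0,0]}]'
python3 -m creep '[{"translation":[0,0,3],"delta_rot":[0,0,0]},{"translation":[0,0,3],"delta_rot":[0,0,0]},{"translation":[0,0,3],"delta_rot":[0,0,0]},{"translation":[0,0,3],"delta_rot":[0,0,0]},{"translation":[0,0,2],"delta_rot":[0,0,0]}]'
python3 -m creep '[{"translation":[-1,-3,0],"delta_rot":[0,0,0]},{"translation":[-1,-3,0],"delta_rot":[0,0,0]},{"translation":[-1,-3,0],"delta_rot":[0,0,0]},{"translation":[-1,-3,0],"delta_rot":[0,0,0]},{"translation":[0,0,0],"delta_rot":[0,0,0]}]'
python3 -c "
from h import *
snap('side','s9');snap('top','t9');crop('t9',120,60,400,260,'c16',2.8)"
```

```text
time_s: 19.83
ee_pos: [469.8, -251.9, 149.4]
ee_rot: [80.6, 90.0, -115.5]
force: [-0.8, 0.1, -0.1]
gripper_width: 91.5
time_s: 20.25
ee_pos: [470.4, -252.3, 292.4]
ee_rot: [165.9, 89.7, -30.2]
force: [-0.4, -0.5, -0.8]
gripper_width: 91.4
time_s: 20.67
ee_pos: [428.1, -376.5, 288.8]
ee_rot: [103.5, 89.8, -92.8]
force: [0.6, 0.2, 0.5]
gripper_width: 91.2
```

View pics/s9.png

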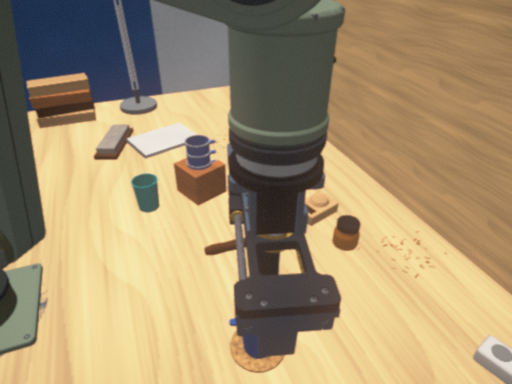

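View pics/c16.png

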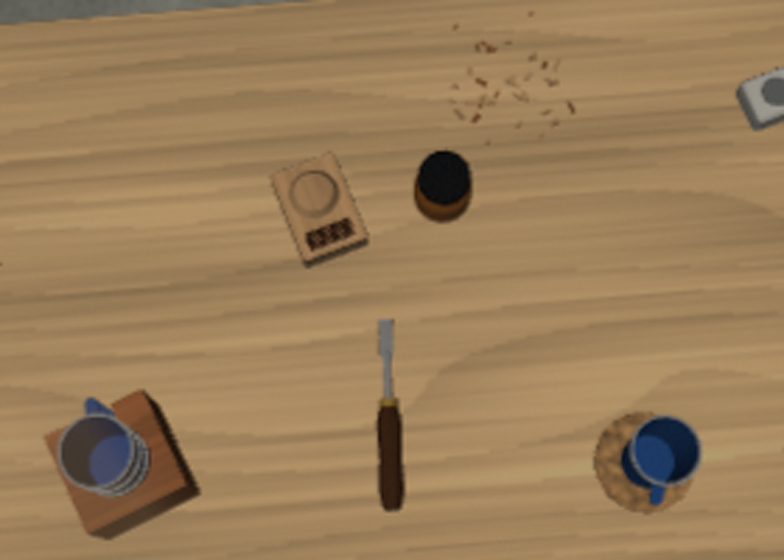

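```bash
python3 -c "
from h import *
print(world('top0',120+665/2.8,60+451/2.8,91)); print(world('top0',120+650/2.8,60+462/2.8,6))
a=cv2.imread('pics/top0.png').astype(int);b=cv2.imread('pics/t9.png').astype(int)
for n,(u0,v0,u1,v1) in dict(gouge=(245,170,270,245),jar=(262,108,294,142),blank=(214,112,256,158)).items(): print(n,abs(a-b)[v0:v1,u0:u1].mean())
crop('t9',320,190,390,260,'c17',8)
print(readout.state()['time_s'])"
```

```text
[ 469.77371158 -254.20041762   91.        ]
[ 469.72245218 -257.89773888    6.        ]
gouge 7.219377777777778
jar 1.9574142156862746
blank 2.2151483781918566
20.7667
```

View pics/c17.png

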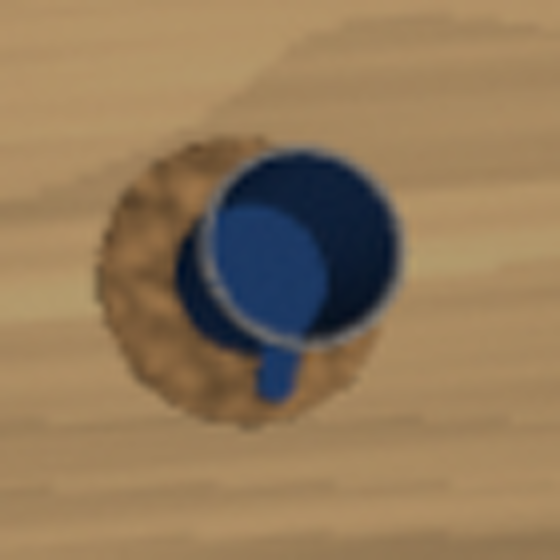

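```bash
python3 -c "
from h import *
a=cv2.imread('pics/top0.png');b=cv2.imread('pics/t9.png')
c=np.hstack([x[165:250,235:285] for x in(a,b)]);cv2.imwrite('pics/c18.png',cv2.resize(c,None,fx=6,fy=6))
for r in [(248,172,268,245)]:
  A,B=[cv2.cvtColor(x,cv2.COLOR_BGR2GRAY)[r[1]:r[3],r[0]:r[2]].astype(np.float32) for x in (a,b)]; print(cv2.phaseCorrelate(A,B))"
```

```text
((1.1556082368836051, 0.4996395092707573), 1.0189066225687662)
```

View pics/c18.png

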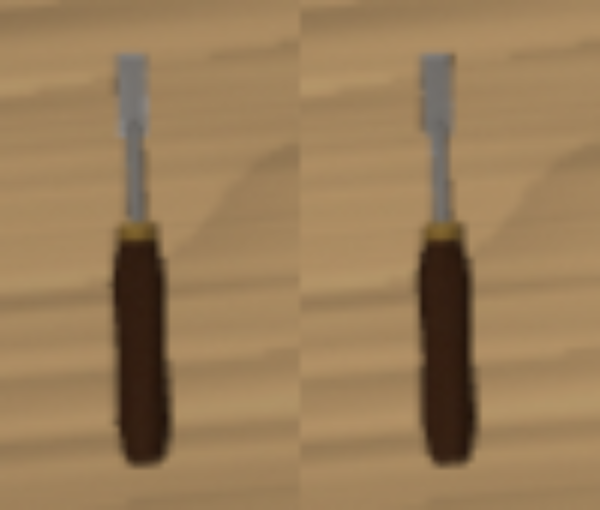

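```bash
python3 -c "
from h import *
r=(248,172,268,245)
g=lambda n:cv2.cvtColor(cv2.imread(f'pics/{n}.png'),cv2.COLOR_BGR2GRAY)[r[1]:r[3],r[0]:r[2]].astype(np.float32)
for n in('t3','t8','t9'): print(n,cv2.phaseCorrelate(g('top0'),g(n)))"
```

```text
t3 ((1.1056565086449517, 0.49512971527960303), 1.0263678461710612)
t8 ((1.1123707144970822, 0.4846769165589322), 1.013052157084147)
t9 ((1.1556082368836051, 0.4996395092707573), 1.0189066225687662)
```

The gouge shifted about 1 px (roughly 2 mm) before 9 s, when the tool had passed no lower than about 270 mm over it. It has been still since, so it settled by itself. I'm handing the job in.

```bash
python3 -c "
from workcell import env
print(env.job_done())"
```

```text
the job is handed in; nothing more can be done
None
```

The top blue cup now stands upright on the cork coaster, and the other three are still down in the block. I handed the job in at about 21 s of the 64 s allowed.

- **Lift:** I gripped the cup across its tab line with 60 N and took up the column's slack clockwise. I then twisted about 235° more while raising it 40 mm, and lifted it straight out. The side pictures showed the lower three cups still in the block throughout.
- **Placing:** I lowered the cup until the wrist felt about 4 N of contact, then eased the grip, opened the fingers and backed away. In the last top view the rim centre is about 2–3 mm from the coaster's centre, so the whole foot is on the cork.
- **Bystanders:** The oil jar, the carving blank and the turquoise cup look unmoved.
- **Checks that disagreed:**
  - The gouge shows a shift of about 1 px (roughly 2 mm) between the first picture and the one at 9 s, and none after. The tool never came near it, so I take it to be settling at the start.
  - The fixed cameras and the wrist camera differed by about 3 mm on where the stack stood. I used the wrist camera's value, and the grip closed with almost no side force.

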